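# Push the box sleeve home on the assembly nest

### The arm

A 7-joint arm with a two-finger parallel gripper is mounted at the origin on the work surface. World frame = base frame: x ahead of the robot, y to its left, z up, the work surface at z = 0. Lengths are in m, angles in rad, forces in N, time in s.
With the tool pointing down it reaches from about 0.4 to 0.875 m from the base axis. Payload 19.3 kg.
Tool frame: the origin (TCP) lies at the very end of the fingers, on their centre line; the grasp point (between the pads) lies 19 mm behind it; z points along the fingers, y is the line along which they close (so a half turn about z gives the same grasp; the last joint's range is limited). The gripper opens to 85 mm and grips with 20 to 120 N. Pads are 22 mm wide; open, the fingers measure 114 mm over their backs; the gripper's body (76 mm by 85 mm) begins 54 mm behind the grasp point. The pads swing forward as they close: fully open they stand 13 mm farther back than shut.
Start: joints at [-0.07, 0.521, -0.036, 1.599, 0.021, 1.021, -0.113], TCP at [0.625, -0, 0.231] pointing down, gripper open.
Joint ranges: [-2.91, 2.91], [-0.3, 2.13], [-1.5, 1.42], [0.17, 2.43], [-1.26, 4.41], [0.16, 1.93], [-2.52, 2.52]. Speed limits (rad/s): [1.89, 1.89, 2.39, 2.39, 3.01, 3.01, 3.01].

### API

Orientations are given as [roll, pitch, yaw] about the fixed x, y, z axes, in that order (R = Rz(yaw) Ry(pitch) Rx(roll)).
In Python, from workcell import monitor, optics, workorder gives the robot as it stands.
- The arm moves only by the tool apply_moves, never from a script. Its arguments are lists of equal length, an entry for each row: "linear": the shift along the tool's x, y, z each as a share of 0.1 m, from -1 to 1, a list of three; "delta_rot": the turn, a rotation vector about the tool's x, y, z each as a share of 120 degrees, from -1 to 1, a list of three. A call has exactly 5 rows; each row is the pose to reach, as a shift and turn from the pose commanded when the call began, along the tool's axes at that moment; what a row does not reach only later rows make up. A row lasts 1/12 s, in which the tool goes at most 41.7 mm and 7.16 degrees, less where a joint would pass 70% of its speed; a pose out of reach is approached as far as the arm can. A call with a number of a shift or a turn outside -1 to 1 is refused whole. A call with a gripper value outside its range is refused whole. "gripper" is the opening, from -1 (shut) to 1 (fully open), set as the call begins (left out, the last holds). The fingers move at their own pace and stop on an object; "force" is the grip in N (left out, the last holds). Time passes only in rows, so rows that repeat a pose let the fingers close, or fill a call up. It gives the time, the measured TCP pose, the force, the opening and the grip force at its end, in the units of the state.
- monitor.observe(): the state, without advancing time (a new reading comes with each control period).
- optics.grab_frame(name): name is "scene" or "side" or "wrist"; returns (picture, depth): 420x560x3 uint8, red, green, blue; 420x560 float32, m along the optical axis (not along the pixel's ray), 0 where there is no reading.
- optics.camera_info(name): a dict with "fx", "fy", "cx", "cy" (pixels), "rvec" (rotation vector, rad) and "tvec" (3), from world to camera coordinates, as OpenCV has them; the wrist camera has in their place "T_tool_cam" (4x4, takes a point from camera to tool coordinates, whose origin is the TCP and whose axes are the flange's). Camera axes: x right, y down, z forward; pixel columns grow to the right and rows downward; lengths in m; the calibration is good to about 2 mm. A picture is of the moment at which its call begins: read the wrist's pose just before it. camera_info takes no time and is no camera call.
- workorder.job_done(): hands the job in; it is judged then, once.
The state is a dict: "clock": time; "qpos": joint angles; "qd": joint speeds; "joint_efforts": joint torques, N m; "position": TCP position; "tool_rot": TCP orientation; "force": force on the tool from outside, world axes, zero at the start; "moment": the same for the moment, N m; "grip_width": finger opening in m; "finger_force": force on a finger pad.
Only numpy, scipy, OpenCV 4.12 (cv2) and the standard library are available. Lean on these libraries where they do the work, as an engineer would, in place of code of your own. Each camera call takes 0.05 s, during which the arm holds its last target. There are 200 camera calls.

### The job

Take the tall rectangular sleeve out of the green stock rack and push it down over the rectangular spigot that stands between the two steel pillars of the assembly nest, past the sprung catches, until you feel it stop and it sits fully home on the shoulder; then let go. Leave the short sleeve and the round tube in the rack and the yellow caster where it is, all upright.

Things in the scene. Friction and masses are not known exactly. Their poses are not given: they have to be found in the camera images.
- sleeve: Tall rectangular sleeve: aluminium box tube open at both ends, 56 (own x) x 44 (own y) x 100 mm tall, walls 6 mm, bore 44 x 32 mm, 0.24-0.39 kg; ends alike, a half turn about z makes no difference. Origin: centre of its lower end. Starts upright in one of the rack's three lanes (any), its x along the lane: there fingers reach only the faces 56 mm apart; on the nest only those 44 mm apart.
- sleeve_mid (a point): The middle of the sleeve: on its axis, 50 mm from either end. It comes 50 mm above seat when the sleeve is home.
- rack: Green stock rack, fixed, left or right of the robot. Plate 120 (x) x 200 (y) mm, parts stand on it at z = 8; four walls along x, 60 long, 6 thick, at y = -90, -30, 30, 90, tops at z = 112 mm, form three lanes (y = -60, 0, 60), 54 wide, open at both x ends but for a lip up to z = 14 at x = -57 and 57. Origin: centre of underside.
- lanes (a point): Centre of the rack's plate, at its top face (z = 8 mm), axes as the rack's: the middle of the middle lane's floor.
- nest: Assembly nest, fixed, on the other side from the rack. Green plate 130 (x) x 100 (y) x 14 mm; on it a dark shoulder block 60 x 50, top at z = 20 mm, the spigot (see spigot) and two steel pillars, 20 mm diameter, tops at z = 145, at x = -45 and 45, y = 0, which pass the sleeve with 7 mm to spare and leave no room for fingers at its x faces. Origin: centre of underside.
- spigot (a point): Centre of the spigot's top, z = 60 mm on the nest, axes as the nest's. Steel, 41 (x) x 29 (y) mm, 40 tall above the shoulder, corners and top rounded 6 mm: the sleeve fits with 1.5 mm clearance a side, its x along the nest's x. A sprung catch in each y face stands out 4 mm and rubs in the bore over the last 25 mm: weight alone will not seat the sleeve, a push of 8-20 N will.
- seat (a point): Centre of the shoulder's top face on the nest, at z = 20 mm, axes as the nest's: where the centre of the sleeve's lower end must come.
- short_sleeve: Bystander in another rack lane: the same 56 x 44 mm box section but only 60 mm tall, upright. Origin: centre of its lower end.
- round_tube: Bystander in another rack lane: round aluminium tube, 48 mm outside diameter, 100 mm tall, upright. Origin: centre of its lower end.
- caster: Bystander, loose on the bench: yellow caster housing with black wheels, 76 (x) x 50 (y) x 52 mm tall. Origin: centre of its underside.
- bin: Obstacle, fixed: green plastic bin heaped with small black wheels, 110 (x) x 90 (y) x 60 mm, up to 65 mm tall with the heap. Origin: centre of its underside.
There are look-alikes about, which are no part of the job. What is shaped like the sleeve but red is not meant.

How it is judged:
By the outcome, as a careful person would: the job done as asked, in the order asked, and still so for the second after the job is handed in, with the robot touching nothing.
It also fails if it takes over 67 s, if anything falls off the work surface, if the arm or the gripper's body presses on something with over 40 N, if the wrist force passes 120 N, or if a joint passes its speed limit or range.

## Working session

There is one attempt and no reset: what is moved stays moved. The work goes in short steps, Python scripts to look and compute and a tool call to move; the robot and the scene stay as the last step left them, time stands still between calls to the robot, and variables do not carry over. Pictures are saved under pics/ and viewed, at most 10 in all, crops included, and the job is handed in when it is done.

Besides the shell and the picture viewer there is one more tool, called as name(argument=value, ...) on one line, values as JSON. apply_moves: Moves the arm, as the interface text tells. Its arguments: {"type":"object","properties":{"linear":{"type":"array"},"delta_rot":{"type":"array"},"gripper":{"type":"number"},"force":{"type":"number"}},"required":["linear","delta_rot"]}

```bash
mkdir -p pics; ls; cat > h.py <<'E'
import numpy as np, cv2
from scipy.spatial.transform import Rotation as R
from workcell import monitor, optics, workorder
def cloud(name):
    s=monitor.observe(); im,d=optics.grab_frame(name); c=optics.camera_info(name)
    v,u=np.mgrid[:420,:560]
    P=np.stack([(u-c['cx'])/c['fx']*d,(v-c['cy'])/c['fy']*d,d],-1)
    if name=='wrist':
        T=np.array(c['T_tool_cam']); P=P@T[:3,:3].T+T[:3,3]
        r=s['tool_rot']; P=P@R.from_euler('xyz',r).as_matrix().T+np.array(s['position'])
    else:
        M=cv2.Rodrigues(np.array(c['rvec'],float))[0]; P=(P-np.array(c['tvec']).ravel())@M
    P[d==0]=np.nan
    return im,d,P
def save(n,im): cv2.imwrite('pics/'+n+'.png',im[:,:,::-1])
E
python3 - <<'E'
from h import *
print(monitor.observe())
for n in ['scene','side']:
    im,d,P=cloud(n); save(n,im); np.savez('/tmp/'+n,im=im,P=P)
    print(n,optics.camera_info(n))
print(optics.camera_info('wrist'))
E
```

```text
pics
{'clock': 0.0, 'qpos': array([-0.07016359,  0.52198653, -0.03636398,  1.59997877,  0.02121176,
        1.02108007, -0.11280103]), 'qd': array([-0.00163027,  0.00059215,  0.00031578,  0.00099794, -0.00068858,
        0.00108435, -0.00054275]), 'joint_efforts': array([-4.24098413e-03, -9.27110124e+01,  1.97758444e+00, -3.69928443e+01,
        1.76317629e-02,  8.19846697e-03, -6.58496788e-05]), 'position': array([ 6.24683709e-01, -3.96413648e-05,  2.30752909e-01]), 'tool_rot': array([-3.14052737e+00,  6.66321819e-05,  1.57078630e+00]), 'force': array([-0.56559287,  0.15355221,  0.34290848]), 'moment': array([ 0.0081517 ,  0.08946036, -0.04526185]), 'finger_force': 0.0, 'grip_width': 0.08518693429004666}
scene {'fx': 448.1036262628519, 'fy': 448.1036262628519, 'cx': 279.71196034236135, 'cy': 216.0021179501791, 'rvec': array([ 2.06353664,  0.77487361, -0.39237025]), 'tvec': array([-0.41847703, -0.13969633,  1.40116749])}
side {'fx': 448.4365229529925, 'fy': 448.4365229529925, 'cx': 287.0962584357649, 'cy': 206.1015097513159, 'rvec': array([ 0.40086268, -2.67969953,  1.27444877]), 'tvec': array([0.50940139, 0.14179718, 0.74620769])}
{'fx': 350.80438108449306, 'fy': 350.80438108449306, 'cx': 286.5365098990762, 'cy': 209.85848223904895, 'T_tool_cam': array([[ 1.37774140e-04, -9.47552030e-01, -3.19601521e-01,
         8.23043257e-02],
       [ 9.99999806e-01, -6.33468418e-05,  6.18891118e-04,
         1.78601729e-04],
       [-6.06677282e-04, -3.19601544e-01,  9.47551838e-01,
        -1.41859716e-01],
       [ 0.00000000e+00,  0.00000000e+00,  0.00000000e+00,
         1.00000000e+00]])}
```

View pics/scene.png

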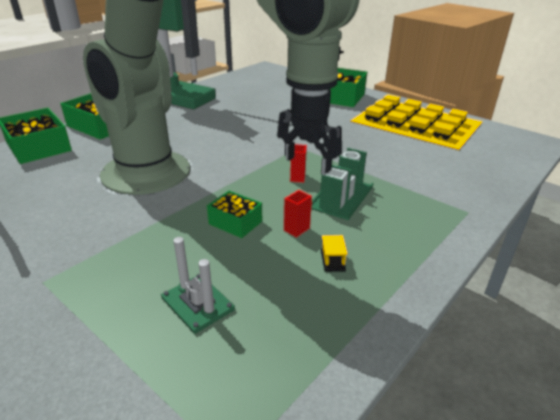

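View pics/side.png

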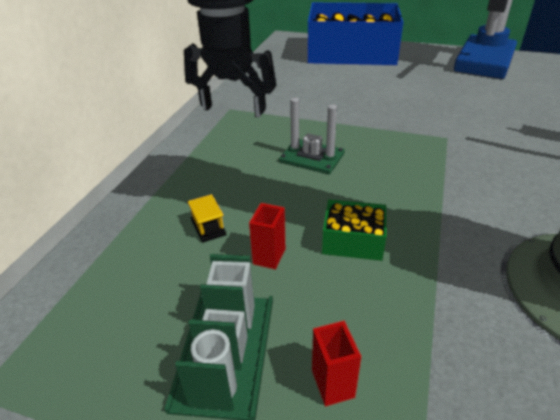

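The scene picture shows the nest at (198,295), the rack at (345,185), red decoys at (298,163) and (297,213), and the caster at (334,252). In the side picture, the rack holds a rectangular tube at (230,272), a lower rectangular one at (223,325) and the round tube at (212,348).

Candidates (side picture):
- Rectangular aluminium tube at (230,272), likely the tall sleeve.
- Rectangular aluminium tube at (223,325), likely the short one.
- Round tube at (212,348).
- Red sleeves at (267,235) and (335,362), which are excluded.

Next I check heights and look at a close crop.

```bash
python3 - <<'E'
from h import *
S=np.load('/tmp/side.npz'); im,P=S['im'],S['P']
cv2.imwrite('pics/crop.png',cv2.resize(im[240:420,150:370,::-1],None,fx=3,fy=3))
for u,v in [(230,265),(215,266),(247,268),(230,280),(209,318),(238,320),(223,333),(212,335),(195,350),(229,350),(205,375),(240,400),(262,310),(200,215),(355,232),(267,212),(345,332),(295,102),(331,108),(312,140),(320,165)]: print((u,v),P[v,u].round(3))
def rect(n,P,m):
    q=P[m][:,:2]; r=cv2.minAreaRect(q.astype(np.float32)); print(n,len(q),np.round(r[0],4),np.round(r[1],4),round(r[2],2),'med',np.median(q,0).round(4))
def blob(m): 
    k,l,s,c=cv2.connectedComponentsWithStats(m.astype(np.uint8)); 
    return [(l==i) for i in range(1,k) if s[i,4]>25]
for n in ['side','scene']:
    S=np.load(f'/tmp/{n}.npz'); P=S['P']; x,y,z=P[...,0],P[...,1],P[...,2]
    ws=(x>.25)&(x<1)&(abs(y)<.6)
    for a,b in [(.1,.103+.02),(.06,.075),(.004,.018),(.138,.155),(.054,.066)]:
        for m in blob(ws&(z>a)&(z<b)):
            v,u=np.nonzero(m); rect(f'{n} z{a}-{b} uv{u.mean():.0f},{v.mean():.0f} z{np.median(z[m]):.3f}',P,m)
E
```

```text
(230, 265) [0.554 0.209 0.108]
(215, 266) [0.575 0.217 0.108]
(247, 268) [0.528 0.207 0.108]
(230, 280) [0.558 0.209 0.074]
(209, 318) [0.564 0.274 0.061]
(238, 320) [0.525 0.261 0.055]
(223, 333) [0.516 0.321 0.108]
(212, 335) [0.53  0.324 0.103]
(195, 350) [0.54  0.353 0.107]
(229, 350) [0.501 0.338 0.103]
(205, 375) [0.519 0.372 0.093]
(240, 400) [0.49  0.35  0.008]
(262, 310) [0.513 0.2   0.007]
(200, 215) [0.685 0.059 0.052]
(355, 232) [0.399 0.026 0.054]
(267, 212) [0.553 0.054 0.086]
(345, 332) [0.37  0.268 0.099]
(295, 102) [ 0.596 -0.263  0.141]
(331, 108) [ 0.512 -0.253  0.143]
(312, 140) [ 0.553 -0.253  0.056]
(320, 165) [ 0.524 -0.217  0.016]
side z0.1-0.123 uv295,114 z0.111 84 [ 0.5962 -0.2666] [0.0206 0.0132] 33.07 med [ 0.5961 -0.2637]
side z0.1-0.123 uv332,121 z0.112 82 [ 0.5076 -0.2535] [0.0192 0.0105] 25.59 med [ 0.5077 -0.2512]
side z0.1-0.123 uv227,275 z0.107 1203 [0.5528 0.2244] [0.0628 0.0687] 12.53 med [0.5515 0.2273]
side z0.1-0.123 uv208,347 z0.107 1473 [0.529  0.3419] [0.0603 0.0677] 12.07 med [0.5263 0.3458]
side z0.1-0.123 uv325,354 z0.100 27 [0.3863 0.307
[... 5691 characters left out ...]
302 ]
scene z0.054-0.066 uv346,188 z0.059 27 [0.5756 0.2415] [0.0081 0.0392] 1.91 med [0.5765 0.2525]
scene z0.054-0.066 uv234,205 z0.058 882 [ 0.4073 -0.011 ] [0.1142 0.0952] 8.2 med [ 0.4091 -0.0124]
scene z0.054-0.066 uv330,195 z0.060 79 [0.5628 0.1911] [0.0584 0.0072] 14.49 med [0.5638 0.1906]
scene z0.054-0.066 uv297,215 z0.060 109 [0.5576 0.0619] [0.0689 0.0344] 48.71 med [0.5649 0.0488]
scene z0.054-0.066 uv183,274 z0.060 45 [ 0.5162 -0.2652] [0.0194 0.0102] 49.17 med [ 0.5185 -0.2665]
scene z0.054-0.066 uv194,285 z0.059 156 [ 0.5575 -0.268 ] [0.0279 0.04  ] 83.46 med [ 0.5576 -0.2717]
scene z0.054-0.066 uv207,298 z0.060 47 [ 0.6062 -0.277 ] [0.0197 0.0102] 54.98 med [ 0.6077 -0.2791]
```

View pics/crop.png

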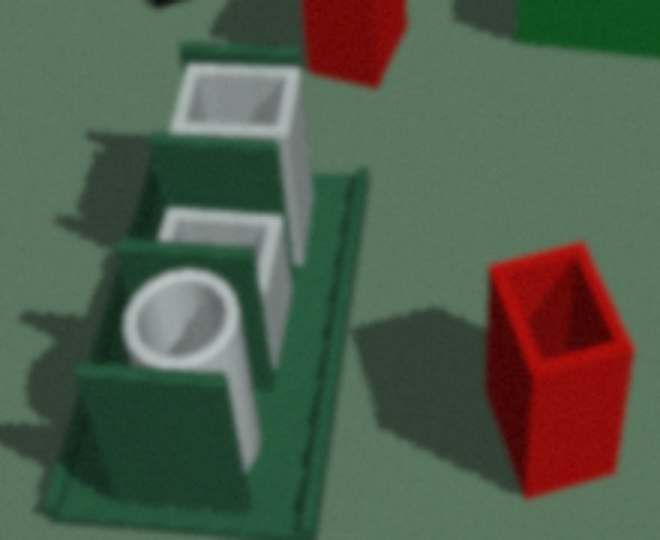

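The close crop agrees with the heights. The rectangular tube in the rack's near-nest lane, about (0.554, 0.222) with its top at 0.108, is the tall sleeve. The middle one, top 0.067, is the short sleeve. I move above it.

apply_moves(linear=[[0.3,-0.2,0],[0.6,-0.4,0],[0.9,-0.6,0],[1,-0.7,0],[1,-0.7,0]], delta_rot=[[0,0,-0.03],[0,0,-0.06],[0,0,-0.1],[0,0,-0.1],[0,0,-0.1]])

```text
clock: 0.52
position: [0.5529, 0.1032, 0.2314]
tool_rot: [-3.141, -0.001, 1.785]
force: [0.8, 0.2, 0.1]
grip_width: 0.0852
finger_force: 0.0
```

apply_moves(linear=[[0.3,0.06,0],[0.6,0.12,0],[0.9,0.18,0],[1,0.2,0],[1,0.2,0]], delta_rot=[[0,0,0],[0,0,0],[0,0,0],[0,0,0],[0,0,0]])

```text
clock: 0.93
position: [0.5535, 0.2046, 0.2309]
tool_rot: [-3.141, -0.001, 1.783]
force: [-0.0, 0.1, 0.4]
grip_width: 0.0854
finger_force: 0.0
```

apply_moves(linear=[[0.1,0,0],[0.1,0,0],[0.1,0,0],[0.1,0,0],[0.1,0,0]], delta_rot=[[0,0,0],[0,0,0],[0,0,0],[0,0,0],[0,0,0]])

```text
clock: 1.35
position: [0.5519, 0.2108, 0.2314]
tool_rot: [3.141, 0.0, 1.779]
force: [0.2, -0.9, 0.2]
grip_width: 0.0853
finger_force: 0.0
```

```bash
cat >> h.py <<'E'
def tops(P,zr,box,minpx=60):
    x,y,z=P[...,0],P[...,1],P[...,2]
    m=(z>zr[0])&(z<zr[1])&(x>box[0])&(x<box[1])&(y>box[2])&(y<box[3])
    k,l,s,c=cv2.connectedComponentsWithStats(m.astype(np.uint8))
    for i in range(1,k):
        if s[i,4]<minpx: continue
        q=P[l==i]; r=cv2.minAreaRect(q[:,:2].astype(np.float32))
        print('uv',c[i].round(0),'n',s[i,4],'ctr',np.round(r[0],4),'size',np.round(r[1],4),'ang',round(r[2],1),'z',np.median(q[:,2]).round(4))
def tool(p,rot=None):
    s=monitor.observe(); M=R.from_euler('xyz',s['tool_rot']).as_matrix()
    print('pos',s['position'].round(4),'yA',np.degrees(np.arctan2(M[1,1],M[0,1])).round(2),'shift/0.1:',(M.T@(np.array(p)-s['position'])*10).round(3),'clock',round(s['clock'],2))
E
python3 - <<'E'
from h import *
im,d,P=cloud('wrist'); save('w1',im)
hsv=cv2.cvtColor(im,cv2.COLOR_RGB2HSV); P2=P.copy(); P2[hsv[...,1]>60]=np.nan
tops(P2,(.1,.116),(.4,.7,.15,.42)); tops(P,(.1,.12),(.4,.7,.1,.42))
tool([.555,.222,.2])
E
```

```text
uv [288.  28.] n 1202 ctr [0.5278 0.3335] size [0.0469 0.0321] ang 12.2 z 0.1069
uv [289. 184.] n 1973 ctr [0.5514 0.2233] size [0.0557 0.0446] ang 13.7 z 0.107
uv [288.  28.] n 1202 ctr [0.5278 0.3335] size [0.0469 0.0321] ang 12.2 z 0.1069
uv [295.  62.] n 910 ctr [0.5373 0.3118] size [0.059  0.0062] ang 11.9 z 0.111
uv [295. 148.] n 796 ctr [0.5497 0.2535] size [0.0599 0.0061] ang 12.2 z 0.1109
uv [289. 184.] n 1973 ctr [0.5514 0.2233] size [0.0557 0.0446] ang 13.7 z 0.107
uv [295. 221.] n 817 ctr [0.5625 0.1951] size [0.0598 0.0068] ang 12.7 z 0.1105
pos [0.5519 0.211  0.2314] yA 11.94 shift/0.1: [0.101 0.053 0.314] clock 1.4
```

View pics/w1.png

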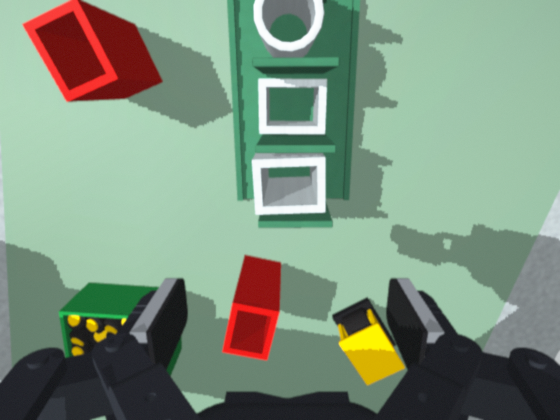

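The wrist picture shows the tall sleeve at (289,184), centred at (0.5514, 0.2233) and turned about 13°. The short one is at (293,106) and the round tube at (288,20). I go down and grip.

apply_moves(linear=[[0.12,0.02,0],[0.12,0.02,0.3],[0.12,0.02,0.6],[0.12,0.02,0.9],[0.12,0.02,0.9]], delta_rot=[[0,0,-0.01],[0,0,-0.01],[0,0,-0.01],[0,0,-0.01],[0,0,-0.01]])

```text
clock: 1.82
position: [0.5487, 0.2235, 0.1365]
tool_rot: [-3.135, 0.001, 1.803]
force: [-1.5, -0.2, -1.6]
grip_width: 0.0857
finger_force: 0.0
```

apply_moves(linear=[[0,0,0.2],[0,0,0.4],[0,0,0.6],[0,0,0.68],[0,0,0.68]], delta_rot=[[0,0,0],[0,0,0],[0,0,0],[0,0,0],[0,0,0]])

```text
clock: 2.23
position: [0.5508, 0.2241, 0.0728]
tool_rot: [-3.14, 0.0, 1.802]
force: [0.2, 0.1, -0.5]
grip_width: 0.0853
finger_force: 0.0
```

apply_moves(linear=[[0,0,0],[0,0,0],[0,0,0],[0,0,0],[0,0,0]], delta_rot=[[0,0,0],[0,0,0],[0,0,0],[0,0,0],[0,0,0]], gripper=-1, force=50)

```text
clock: 2.65
position: [0.5518, 0.2243, 0.0749]
tool_rot: [3.14, -0.0, 1.801]
force: [-2.4, -1.0, 7.4]
grip_width: 0.0557
finger_force: 51.8
```

apply_moves(linear=[[0,0,0],[0,0,0],[0,0,0],[0,0,0],[0,0,0]], delta_rot=[[0,0,0],[0,0,0],[0,0,0],[0,0,0],[0,0,0]])

```text
clock: 3.07
position: [0.5518, 0.2243, 0.075]
tool_rot: [3.14, -0.0, 1.801]
force: [-1.9, -0.5, 8.8]
grip_width: 0.0551
finger_force: 51.8
```

apply_moves(linear=[[0,0,-0.2],[0,0,-0.4],[0,0,-0.6],[0,0,-0.8],[0,0,-1]], delta_rot=[[0,0,0],[0,0,0],[0,0,0],[0,0,0],[0,0,0]])

```text
clock: 3.48
position: [0.5511, 0.2239, 0.1752]
tool_rot: [3.141, -0.0, 1.801]
force: [-0.2, -0.1, -3.6]
grip_width: 0.0554
finger_force: 55.3
```

apply_moves(linear=[[0,0,-0.2],[0,0,-0.4],[0,0,-0.4],[0,0,-0.4],[0,0,-0.4]], delta_rot=[[0,0,0],[0,0,0],[0,0,0],[0,0,0],[0,0,0]])

```text
clock: 3.9
position: [0.5508, 0.2237, 0.2129]
tool_rot: [-3.141, 0.0, 1.801]
force: [-0.3, -0.3, -3.3]
grip_width: 0.0555
finger_force: 55.6
```

apply_moves(linear=[[-0.2,0,0],[-0.4,-0.03,0],[-0.6,-0.05,0],[-0.8,-0.07,0],[-1,-0.08,0]], delta_rot=[[0,0,0],[0,0,0],[0,0,0],[0,0,0],[0,0,0]])

```text
clock: 4.32
position: [0.5655, 0.1236, 0.2121]
tool_rot: [-3.139, 0.0, 1.801]
force: [-0.1, -0.1, -3.9]
grip_width: 0.0552
finger_force: 55.4
```

apply_moves(linear=[[-0.2,0,0],[-0.4,-0.03,0],[-0.6,-0.05,0],[-0.8,-0.07,0],[-1,-0.08,0]], delta_rot=[[0,0,0],[0,0,0],[0,0,0],[0,0,0],[0,0,0]])

```text
clock: 4.73
position: [0.5805, 0.0244, 0.2121]
tool_rot: [-3.139, -0.0, 1.801]
force: [0.1, 0.4, -4.2]
grip_width: 0.0553
finger_force: 55.4
```

apply_moves(linear=[[-0.2,0,0],[-0.4,-0.03,0],[-0.6,-0.05,0],[-0.8,-0.07,0],[-1,-0.08,0]], delta_rot=[[0,0,0.03],[0,0,0.07],[0,0,0.11],[0,0,0.15],[0,0,0.17]])

```text
clock: 5.15
position: [0.596, -0.075, 0.2125]
tool_rot: [-3.14, 0.0, 1.438]
force: [0.5, 0.3, -3.7]
grip_width: 0.0554
finger_force: 55.6
```

apply_moves(linear=[[0,0,0],[0,0,0],[0,0,0],[0,0,0],[0,0,0]], delta_rot=[[0,0,0],[0,0,0],[0,0,0],[0,0,0],[0,0,0]])

```text
clock: 5.57
position: [0.5963, -0.0729, 0.2132]
tool_rot: [-3.141, -0.0, 1.446]
force: [-0.2, 0.4, -2.9]
grip_width: 0.0551
finger_force: 55.5
```

```bash
python3 - <<'E'
from h import *
im,d,P=cloud('side'); save('s2',im[60:360,120:480])
tool([.6,-.08,.075])
hsv=cv2.cvtColor(im,cv2.COLOR_RGB2HSV); P[hsv[...,1]>50]=np.nan
m=(abs(P[...,0]-.6)<.06)&(abs(P[...,1]+.08)<.06)&(P[...,2]>.08)
z=P[...,2][m]; print(np.percentile(z,[0,1,2,5,10]))
E
```

```text
pos [ 0.5963 -0.0731  0.2132] yA -7.15 shift/0.1: [-0.065  0.046  1.382] clock 5.62
[0.14452296 0.14824174 0.15136965 0.16005121 0.17401964]
```

View pics/s2.png

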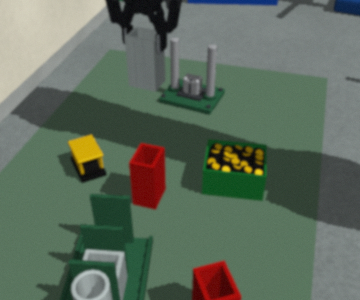

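The sleeve is held upright at crop pixel (146,60), and its bottom edge is at about z = 0.146. I lower it to the bench.

apply_moves(linear=[[0,0,0.2],[0,0,0.4],[0,0,0.6],[0,0,0.8],[0,0,1]], delta_rot=[[0,0,0],[0,0,0],[0,0,0],[0,0,0],[0,0,0]])

```text
clock: 6.03
position: [0.5963, -0.0733, 0.1125]
tool_rot: [3.141, -0.0, 1.446]
force: [0.7, 0.8, -3.3]
grip_width: 0.0552
finger_force: 55.6
```

apply_moves(linear=[[0,0,0.15],[0,0,0.25],[0,0,0.33],[0,0,0.38],[0,0,0.4]], delta_rot=[[0,0,0],[0,0,0],[0,0,0],[0,0,0],[0,0,0]])

```text
clock: 6.45
position: [0.5963, -0.0736, 0.073]
tool_rot: [-3.142, -0.0, 1.445]
force: [0.0, 0.3, -4.0]
grip_width: 0.055
finger_force: 55.5
```

apply_moves(linear=[[0,0,0.02],[0,0,0.04],[0,0,0.05],[0,0,0.05],[0,0,0.05]], delta_rot=[[0,0,0],[0,0,0],[0,0,0],[0,0,0],[0,0,0]])

```text
clock: 6.87
position: [0.5964, -0.0737, 0.0686]
tool_rot: [3.141, -0.0, 1.445]
force: [-0.1, 1.0, -4.2]
grip_width: 0.0557
finger_force: 55.5
```

apply_moves(linear=[[0,0,0.01],[0,0,0.02],[0,0,0.02],[0,0,0.02],[0,0,0.02]], delta_rot=[[0,0,0],[0,0,0],[0,0,0],[0,0,0],[0,0,0]])

```text
clock: 7.28
position: [0.5965, -0.0737, 0.067]
tool_rot: [3.141, -0.0, 1.445]
force: [-3.5, 0.2, 9.2]
grip_width: 0.0557
finger_force: 56.8
```

apply_moves(linear=[[0,0,0],[0,0,0],[0,0,0],[0,0,0],[0,0,0]], delta_rot=[[0,0,0],[0,0,0],[0,0,0],[0,0,0],[0,0,0]], gripper=1)

```text
clock: 7.7
position: [0.5963, -0.0737, 0.0663]
tool_rot: [-3.142, 0.0, 1.445]
force: [0.5, 0.0, -0.7]
grip_width: 0.0857
finger_force: 0.0
```

apply_moves(linear=[[0,0,0],[0,0,-0.1],[0,0,-0.3],[0,0,-0.6],[0,0,-0.9]], delta_rot=[[0,0,0],[0,0,0],[0,0,0],[0,0,0],[0,0,0]])

```text
clock: 8.12
position: [0.5958, -0.0736, 0.1576]
tool_rot: [-3.14, 0.0, 1.445]
force: [-0.3, 0.4, 0.6]
grip_width: 0.0856
finger_force: 0.0
```

apply_moves(linear=[[0,0,-0.2],[0,0,-0.4],[0,0,-0.6],[0,0,-0.6],[0,0,-0.6]], delta_rot=[[0,0,-0.05],[0,0,-0.1],[0,0,-0.15],[0,0,-0.2],[0,0,-0.25]])

```text
clock: 8.53
position: [0.5968, -0.0738, 0.2185]
tool_rot: [3.139, 0.001, 1.974]
force: [-0.5, -0.0, -0.7]
grip_width: 0.0855
finger_force: 0.0
```

apply_moves(linear=[[0,0,0],[0,0,0],[0,0,0],[0,0,0],[0,0,0]], delta_rot=[[0,0,-0.05],[0,0,-0.1],[0,0,-0.15],[0,0,-0.2],[0,0,-0.25]])

```text
clock: 8.95
position: [0.5962, -0.0738, 0.2171]
tool_rot: [-3.142, 0.001, 2.497]
force: [0.0, 0.0, -0.0]
grip_width: 0.0854
finger_force: 0.0
```

apply_moves(linear=[[0,0,0],[0,0,0],[0,0,0],[0,0,0],[0,0,0]], delta_rot=[[0,0,-0.05],[0,0,-0.1],[0,0,-0.15],[0,0,-0.2],[0,0,-0.25]])

```text
clock: 9.37
position: [0.5962, -0.0739, 0.2171]
tool_rot: [-3.141, 0.0, 3.021]
force: [-0.7, -0.0, 0.8]
grip_width: 0.0855
finger_force: 0.0
```

apply_moves(linear=[[0,0,0],[0,0,0],[0,0,0],[0,0,0],[0,0,0]], delta_rot=[[0,0,0],[0,0,0],[0,0,0],[0,0,0],[0,0,0]])

```text
clock: 9.78
position: [0.5963, -0.0736, 0.2165]
tool_rot: [-3.141, 0.0, 3.014]
force: [-0.5, 0.2, 0.5]
grip_width: 0.0856
finger_force: 0.0
```

```bash
python3 - <<'E'
from h import *
im,d,P=cloud('wrist'); save('w2',im)
tops(P,(.09,.108),(.5,.7,-.15,.0),30); tool([.5965,-.0737,.067]); print(monitor.observe()['qpos'].round(2))
E
```

```text
uv [285. 201.] n 2069 ctr [ 0.596  -0.0748] size [0.044  0.0569] ang 83.5 z 0.0991
pos [ 0.5963 -0.0735  0.2164] yA 82.73 shift/0.1: [-2.000e-03 -1.000e-03  1.494e+00] clock 9.83
[ 0.29  0.52 -0.39  1.67  0.23  1.    1.27]
```

View pics/w2.png

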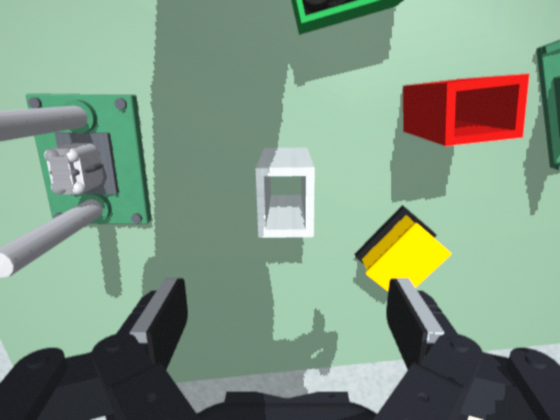

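The tall sleeve stands upright on the bench at (285,201). The nest's spigot is at (75,172). Before I regrip, I measure the nest from above in the same pose.

apply_moves(linear=[[0,-0.2,0],[0.04,-0.4,0],[0.08,-0.6,0],[0.08,-0.8,0],[0.08,-1,0]], delta_rot=[[0,0,0],[0,0,0],[0,0,0],[0,0,0],[0,0,0]])

```text
clock: 10.25
position: [0.5755, -0.1727, 0.2164]
tool_rot: [-3.141, 0.0, 3.015]
force: [-0.1, -0.5, -0.5]
grip_width: 0.0854
finger_force: 0.0
```

apply_moves(linear=[[0,-0.2,0],[0.04,-0.4,0],[0.08,-0.6,0],[0.08,-0.8,0],[0.08,-0.96,0]], delta_rot=[[0,0,0],[0,0,0],[0,0,0],[0,0,0],[0,0,0]])

```text
clock: 10.67
position: [0.5552, -0.2678, 0.2163]
tool_rot: [-3.141, -0.0, 3.014]
force: [-0.4, -0.1, -0.4]
grip_width: 0.0856
finger_force: 0.0
```

apply_moves(linear=[[0,0,0],[0,0,0],[0,0,0],[0,0,0],[0,0,0]], delta_rot=[[0,0,0],[0,0,0],[0,0,0],[0,0,0],[0,0,0]])

```text
clock: 11.08
position: [0.5561, -0.2652, 0.2164]
tool_rot: [3.141, 0.0, 3.017]
force: [0.4, 0.1, 0.2]
grip_width: 0.0852
finger_force: 0.0
```

```bash
python3 - <<'E'
from h import *
im,d,P=cloud('wrist'); save('w3',im); b=(.45,.66,-.36,-.17)
for zr in [(.138,.152),(.053,.066),(.009,.0165),(.0172,.024)]: print(zr); tops(P,zr,b,40)
tool([.555,-.266,.2165])
E
```

```text
(0.138, 0.152)
uv [286. 155.] n 807 ctr [ 0.5118 -0.26  ] size [0.0193 0.0191] ang 5.1 z 0.1441
uv [284. 282.] n 634 ctr [ 0.6003 -0.2722] size [0.0193 0.019 ] ang 33.5 z 0.1439
(0.053, 0.066)
uv [285. 189.] n 1183 ctr [ 0.5563 -0.2659] size [0.0282 0.04  ] ang 82.0 z 0.0586
uv [285. 229.] n 111 ctr [ 0.5946 -0.2713] size [0.0187 0.0077] ang 82.2 z 0.0598
(0.009, 0.0165)
uv [285. 170.] n 7578 ctr [ 0.5563 -0.2661] size [0.1    0.1299] ang 82.2 z 0.0131
(0.0172, 0.024)
uv [244. 120.] n 47 ctr [ 0.4948 -0.2978] size [0.0084 0.0088] ang 36.2 z 0.0178
uv [286. 127.] n 296 ctr [ 0.5086 -0.2596] size [0.0284 0.0231] ang 82.8 z 0.0212
uv [265. 177.] n 530 ctr [ 0.5534 -0.2856] size [0.0107 0.0598] ang 82.1 z 0.0192
uv [306. 177.] n 539 ctr [ 0.5592 -0.2461] size [0.0099 0.0602] ang 83.7 z 0.0192
uv [285. 217.] n 265 ctr [ 0.5985 -0.2718] size [0.0291 0.0234] ang 80.2 z 0.0211
uv [323. 232.] n 40 ctr [ 0.618  -0.2342] size [0.0084 0.0091] ang 81.6 z 0.0176
pos [ 0.5561 -0.2654  0.2164] yA 82.85 shift/0.1: [ 0.01  -0.008 -0.001] clock 11.13
```

View pics/w3.png

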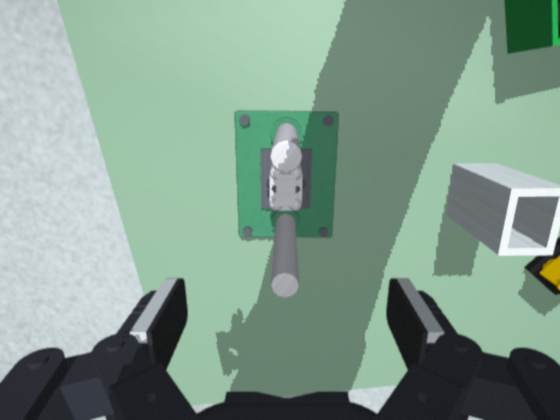

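The spigot is at (286,188), with the pillars in line above and below it. The nest centre is (0.5563, -0.2660), turned -7.8°, and the spigot, plate and pillars all agree. I go back and grip the sleeve's 44 mm faces.

apply_moves(linear=[[0,0.2,0],[-0.04,0.4,0],[-0.08,0.6,0],[-0.08,0.8,0],[-0.08,1,0]], delta_rot=[[0,0,0],[0,0,0],[0,0,0],[0,0,0],[0,0,0]])

```text
clock: 11.55
position: [0.5766, -0.1665, 0.2163]
tool_rot: [3.141, 0.0, 3.016]
force: [-0.3, -0.1, -0.1]
grip_width: 0.0855
finger_force: 0.0
```

apply_moves(linear=[[0,0.2,0],[-0.04,0.4,0],[-0.08,0.6,0],[-0.08,0.8,0],[-0.08,0.94,0]], delta_rot=[[0,0,0],[0,0,0],[0,0,0],[0,0,0],[0,0,0]])

```text
clock: 11.97
position: [0.5963, -0.0732, 0.2164]
tool_rot: [3.141, 0.0, 3.018]
force: [0.3, -0.2, 1.1]
grip_width: 0.0854
finger_force: 0.0
```

apply_moves(linear=[[0,0,0],[0,0,0],[0,0,0],[0,0,0],[0,0,0]], delta_rot=[[0,0,0],[0,0,0],[0,0,0],[0,0,0],[0,0,0]])

```text
clock: 12.38
position: [0.5959, -0.0767, 0.2163]
tool_rot: [-3.141, -0.0, 3.015]
force: [0.2, 1.3, 0.3]
grip_width: 0.085
finger_force: 0.0
```

apply_moves(linear=[[0,0.01,0.2],[0,0.01,0.4],[0,0.01,0.6],[0,0.01,0.8],[0,0.01,1]], delta_rot=[[0,0,0],[0,0,0],[0,0,0],[0,0,0],[0,0,0]])

```text
clock: 12.8
position: [0.596, -0.0754, 0.1154]
tool_rot: [-3.141, 0.0, 3.015]
force: [0.2, -0.8, 0.7]
grip_width: 0.0854
finger_force: 0.0
```

apply_moves(linear=[[0,0,0.2],[0,0,0.4],[0,0,0.5],[0,0,0.5],[0,0,0.5]], delta_rot=[[0,0,0],[0,0,0],[0,0,0],[0,0,0],[0,0,0]])

```text
clock: 13.22
position: [0.5962, -0.0749, 0.0666]
tool_rot: [-3.142, -0.0, 3.015]
force: [0.6, -0.4, 0.7]
grip_width: 0.0857
finger_force: 0.0
```

apply_moves(linear=[[0,0,0],[0,0,0],[0,0,0],[0,0,0],[0,0,0]], delta_rot=[[0,0,0],[0,0,0],[0,0,0],[0,0,0],[0,0,0]], gripper=-1, force=70)

```text
clock: 13.63
position: [0.5966, -0.0748, 0.0674]
tool_rot: [-3.141, 0.001, 3.016]
force: [-2.4, -0.3, 10.5]
grip_width: 0.0433
finger_force: 71.0
```

apply_moves(linear=[[0,0,0],[0,0,0],[0,0,0],[0,0,0],[0,0,0]], delta_rot=[[0,0,0],[0,0,0],[0,0,0],[0,0,0],[0,0,0]])

```text
clock: 14.05
position: [0.5966, -0.0748, 0.0674]
tool_rot: [-3.141, 0.001, 3.016]
force: [-3.0, -0.6, 11.0]
grip_width: 0.0428
finger_force: 71.0
```

apply_moves(linear=[[0,0,-0.2],[0,0,-0.4],[0,0,-0.6],[0,0,-0.8],[0,0,-1]], delta_rot=[[0,0,0],[0,0,0],[0,0,0],[0,0,0],[0,0,0]])

```text
clock: 14.47
position: [0.5959, -0.0747, 0.1674]
tool_rot: [-3.142, -0.0, 3.016]
force: [0.1, 0.3, -3.7]
grip_width: 0.043
finger_force: 72.2
```

apply_moves(linear=[[0,0,-0.2],[0,0,-0.4],[0,0,-0.6],[0,0,-0.8],[0,0,-0.8]], delta_rot=[[0,0,0],[0,0,0],[0,0,0],[0,0,0],[0,0,0]])

```text
clock: 14.88
position: [0.5974, -0.0746, 0.2502]
tool_rot: [3.141, 0.005, 3.016]
force: [-0.2, -0.4, -3.4]
grip_width: 0.0432
finger_force: 72.8
```

apply_moves(linear=[[0,0,0],[0,0,0],[0,0,0],[0,0,0],[0,0,0]], delta_rot=[[0,0,0],[0,0,0],[0,0,0],[0,0,0],[0,0,0]])

```text
clock: 15.3
position: [0.5959, -0.0746, 0.2455]
tool_rot: [3.142, -0.001, 3.016]
force: [-0.0, 0.2, -3.9]
grip_width: 0.0434
finger_force: 72.7
```

```bash
python3 - <<'E'
from h import *
s=monitor.observe(); im,d,P=cloud('wrist'); save('w4',im)
hsv=cv2.cvtColor(im,cv2.COLOR_RGB2HSV); z=s['position'][2]
x,y=s['position'][:2]
P[im.min(-1)<130]=np.nan
tops(P,(z+.025,z+.045),(x-.05,x+.05,y-.05,y+.05),40)
tool([.5563,-.266,z])
E
```

```text
uv [290. 312.] n 8930 ctr [ 0.5956 -0.072 ] size [0.051 0.058] ang 82.6 z 0.2772
uv [215. 314.] n 63 ctr [ 0.5835 -0.0985] size [0.0041 0.0039] ang 73.1 z 0.2841
pos [ 0.596  -0.0746  0.2457] yA 82.8 shift/0.1: [ 0.154 -1.948  0.002] clock 15.35
```

View pics/w4.png

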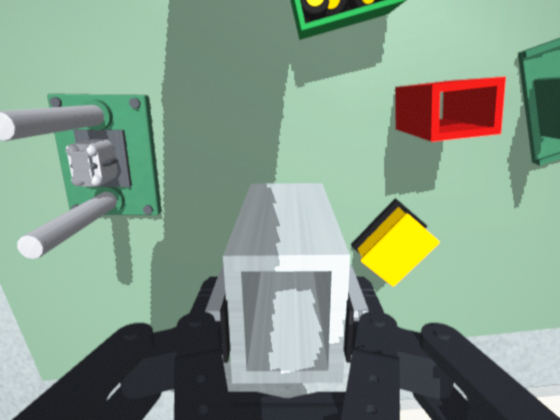

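The sleeve sits square and centred between the fingers, rim centre near (286,320). I carry it over the nest.

apply_moves(linear=[[0,-0.2,0],[0.04,-0.4,0],[0.08,-0.6,0],[0.08,-0.8,0],[0.08,-1,0]], delta_rot=[[0,0,0],[0,0,0],[0,0,0],[0,0,0],[0,0,0]])

```text
clock: 15.77
position: [0.5753, -0.1738, 0.2461]
tool_rot: [-3.142, -0.0, 3.016]
force: [0.0, -0.1, -3.8]
grip_width: 0.043
finger_force: 72.5
```

apply_moves(linear=[[0,-0.2,0],[0.04,-0.4,0],[0.07,-0.6,0],[0.07,-0.8,0],[0.07,-0.95,0]], delta_rot=[[0,0,0.005],[0,0,0.005],[0,0,0.005],[0,0,0.005],[0,0,0.005]])

```text
clock: 16.18
position: [0.5562, -0.2681, 0.246]
tool_rot: [-3.141, -0.001, 3.004]
force: [-0.3, -0.2, -3.5]
grip_width: 0.0432
finger_force: 72.5
```

apply_moves(linear=[[0,0,0],[0,0,0],[0,0,0],[0,0,0],[0,0,0]], delta_rot=[[0,0,0],[0,0,0],[0,0,0],[0,0,0],[0,0,0]])

```text
clock: 16.6
position: [0.5571, -0.2654, 0.2463]
tool_rot: [3.141, 0.0, 3.007]
force: [1.0, 0.2, -4.1]
grip_width: 0.0432
finger_force: 72.5
```

```bash
python3 - <<'E'
from h import *
im,d,P=cloud('wrist'); s=monitor.observe(); z=s['position'][2]; 
M=R.from_euler('xyz',s['tool_rot']).as_matrix()
Q=P.copy(); Q[im.min(-1)<130]=np.nan
Q=(Q-s['position'])@M
for zr in [(-.04,-.028)]:
  m=(Q[...,2]>zr[0])&(Q[...,2]<zr[1])&(abs(Q[...,0])<.045)&(abs(Q[...,1])<.0245)
  q=Q[m]; print(np.median(q[:,2]),[np.percentile(q[:,i],[1,3,97,99]).round(4) for i in (0,1)])
b=(.45,.66,-.36,-.17)
for zr in [(.138,.152),(.009,.0165)]: tops(P,zr,b,40)
tool([.5567,-.266,z])
E
```

```text
-0.031792442670489154 [array([-0.0272, -0.0264,  0.0285,  0.0288]), array([-0.0218, -0.0212,  0.0214,  0.0219])]
uv [285. 146.] n 634 ctr [ 0.5116 -0.2599] size [0.0193 0.0189] ang 37.4 z 0.1441
uv [285. 143.] n 4424 ctr [ 0.543  -0.2643] size [0.1001 0.1033] ang 82.3 z 0.0131
pos [ 0.5571 -0.2656  0.2463] yA 82.25 shift/0.1: [ 0.003 -0.005 -0.   ] clock 16.65
```

apply_moves(linear=[[0,0,0.2],[0,0,0.4],[0,0,0.6],[0,0,0.8],[0,0,1]], delta_rot=[[0,0,0],[0,0,0],[0,0,0],[0,0,0],[0,0,0]])

```text
clock: 17.07
position: [0.557, -0.2659, 0.1455]
tool_rot: [-3.142, 0.0, 3.006]
force: [0.2, 0.6, -3.2]
grip_width: 0.0434
finger_force: 72.8
```

apply_moves(linear=[[0,-0.005,0.02],[0,-0.005,0.06],[0,-0.005,0.09],[0,-0.005,0.12],[0,-0.005,0.14]], delta_rot=[[0,0,0],[0,0,0],[0,0,0],[0,0,0],[0,0,0]])

```text
clock: 17.48
position: [0.5571, -0.2669, 0.1329]
tool_rot: [-3.141, 0.001, 3.005]
force: [-0.3, -0.7, -4.6]
grip_width: 0.0429
finger_force: 72.3
```

apply_moves(linear=[[0,0,0.02],[0,0,0.04],[0,0,0.06],[0,0,0.08],[0,0,0.1]], delta_rot=[[0,0,0],[0,0,0],[0,0,0],[0,0,0],[0,0,0]])

```text
clock: 17.9
position: [0.5568, -0.2668, 0.1222]
tool_rot: [-3.142, 0.0, 3.005]
force: [0.0, 0.3, -4.1]
grip_width: 0.0432
finger_force: 72.3
```

apply_moves(linear=[[0,0.007,0.02],[0,0.007,0.04],[0,0.007,0.06],[0,0.007,0.08],[0,0.007,0.08]], delta_rot=[[0,0,0],[0,0,0],[0,0,0],[0,0,0],[0,0,0]])

```text
clock: 18.32
position: [0.5567, -0.266, 0.1138]
tool_rot: [3.141, -0.001, 3.005]
force: [0.4, 0.0, -4.1]
grip_width: 0.0431
finger_force: 72.3
```

apply_moves(linear=[[0,0,0.02],[0,0,0.04],[0,0,0.06],[0,0,0.06],[0,0,0.06]], delta_rot=[[0,0,0],[0,0,0],[0,0,0],[0,0,0],[0,0,0]])

```text
clock: 18.73
position: [0.5571, -0.2661, 0.1083]
tool_rot: [-3.141, 0.001, 3.005]
force: [2.1, -0.1, -2.5]
grip_width: 0.0429
finger_force: 72.7
```

Clean entry so far. The remaining 21 mm goes in small steps while I watch the force.

apply_moves(linear=[[0,0,0.02],[0,0,0.04],[0,0,0.06],[0,0,0.08],[0,0,0.08]], delta_rot=[[0,0,0],[0,0,0],[0,0,0],[0,0,0],[0,0,0]])

```text
clock: 19.15
position: [0.5572, -0.2661, 0.1002]
tool_rot: [-3.142, 0.001, 3.005]
force: [4.5, -0.6, -8.5]
grip_width: 0.0431
finger_force: 72.0
```

apply_moves(linear=[[0,0,0.02],[0,0,0.04],[0,0,0.06],[0,0,0.07],[0,0,0.07]], delta_rot=[[0,0,0],[0,0,0],[0,0,0],[0,0,0],[0,0,0]])

```text
clock: 19.57
position: [0.5571, -0.2661, 0.0935]
tool_rot: [-3.141, 0.001, 3.005]
force: [1.0, 0.4, 1.7]
grip_width: 0.0433
finger_force: 73.5
```

apply_moves(linear=[[0,0,0.01],[0,0,0.02],[0,0,0.03],[0,0,0.04],[0,0,0.04]], delta_rot=[[0,0,0],[0,0,0],[0,0,0],[0,0,0],[0,0,0]])

```text
clock: 19.98
position: [0.5571, -0.2662, 0.0895]
tool_rot: [-3.141, 0.001, 3.005]
force: [1.8, -0.0, 3.0]
grip_width: 0.043
finger_force: 73.5
```

apply_moves(linear=[[0,0,0.01],[0,0,0.02],[0,0,0.02],[0,0,0.02],[0,0,0.02]], delta_rot=[[0,0,0],[0,0,0],[0,0,0],[0,0,0],[0,0,0]])

```text
clock: 20.4
position: [0.5571, -0.2661, 0.0874]
tool_rot: [-3.141, 0.0, 3.005]
force: [1.1, -1.0, 3.3]
grip_width: 0.043
finger_force: 73.5
```

apply_moves(linear=[[0,0,0.01],[0,0,0.01],[0,0,0.01],[0,0,0.01],[0,0,0.01]], delta_rot=[[0,0,0],[0,0,0],[0,0,0],[0,0,0],[0,0,0]])

```text
clock: 20.82
position: [0.5572, -0.2662, 0.0874]
tool_rot: [-3.141, 0.001, 3.005]
force: [-4.0, 0.4, 19.2]
grip_width: 0.0428
finger_force: 75.4
```

apply_moves(linear=[[0,0,0.01],[0,0,0.01],[0,0,0.01],[0,0,0.01],[0,0,0.01]], delta_rot=[[0,0,0],[0,0,0],[0,0,0],[0,0,0],[0,0,0]])

```text
clock: 21.23
position: [0.5573, -0.2662, 0.0873]
tool_rot: [-3.141, 0.001, 3.005]
force: [-8.2, 2.0, 36.5]
grip_width: 0.0433
finger_force: 77.5
```

The sleeve came to a hard stop at the expected height (z = 0.0873, seat predicted 0.0874), with the force rising to 36 N. I relax, release and withdraw.

apply_moves(linear=[[0,0,-0.02],[0,0,-0.02],[0,0,-0.02],[0,0,-0.02],[0,0,-0.02]], delta_rot=[[0,0,0],[0,0,0],[0,0,0],[0,0,0],[0,0,0]])

```text
clock: 21.65
position: [0.557, -0.2662, 0.0874]
tool_rot: [-3.141, 0.0, 3.005]
force: [0.4, -0.6, 8.0]
grip_width: 0.043
finger_force: 75.5
```

apply_moves(linear=[[0,0,0],[0,0,0],[0,0,0],[0,0,0],[0,0,0]], delta_rot=[[0,0,0],[0,0,0],[0,0,0],[0,0,0],[0,0,0]], gripper=1)

```text
clock: 22.07
position: [0.5567, -0.266, 0.0871]
tool_rot: [3.141, -0.0, 3.005]
force: [0.0, -1.6, 0.1]
grip_width: 0.0854
finger_force: 0.0
```

apply_moves(linear=[[0,0,-0.05],[0,0,-0.2],[0,0,-0.5],[0,0,-0.8],[0,0,-1]], delta_rot=[[0,0,0],[0,0,0],[0,0,0],[0,0,0],[0,0,0]])

```text
clock: 22.48
position: [0.5574, -0.2661, 0.1902]
tool_rot: [-3.141, 0.002, 3.006]
force: [0.1, -0.2, 0.2]
grip_width: 0.0855
finger_force: 0.0
```

apply_moves(linear=[[0,0,-0.2],[0,0,-0.4],[0,0,-0.5],[0,0,-0.5],[0,0,-0.5]], delta_rot=[[0,0,0],[0,0,0],[0,0,0],[0,0,0],[0,0,0]])

```text
clock: 22.9
position: [0.5568, -0.2661, 0.2371]
tool_rot: [-3.141, 0.0, 3.005]
force: [-0.3, 0.5, -0.6]
grip_width: 0.0856
finger_force: 0.0
```

```bash
python3 - <<'E'
from h import *
im,d,P=cloud('wrist'); save('w5',im); tops(P,(.11,.132),(.45,.66,-.36,-.17),60)
i2,d2,P2=cloud('side'); 
save('fin',np.vstack([im[60:420:1,100:460],i2[60:300,100:460]])[:590])
tool([.6,0,.3])
E
```

```text
uv [286. 133.] n 73 ctr [ 0.5044 -0.259 ] size [0.0172 0.005 ] ang 81.6 z 0.1216
uv [287. 199.] n 2061 ctr [ 0.556  -0.2659] size [0.0441 0.0565] ang 82.7 z 0.1191
uv [286. 248.] n 271 ctr [ 0.5957 -0.2718] size [0.0198 0.0101] ang 84.5 z 0.1214
pos [ 0.5563 -0.2659  0.2361] yA 82.2 shift/0.1: [-0.071  2.694 -0.638] clock 23.0
```

View pics/fin.png

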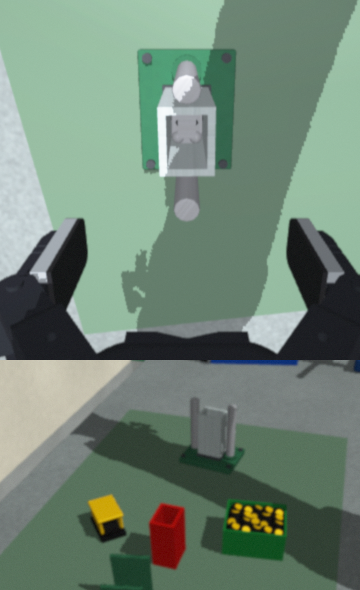

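The sleeve is seated between the pillars at picture pixel (186,140). Its top reads 0.119 (expected 0.120, and this camera reads about 1 mm low). The caster is undisturbed, and the gripper is well clear and open.

```bash
python3 -c "
from workcell import workorder; print(workorder.job_done())"
```

```text
the job is handed in; nothing more can be done
None
```

The tall sleeve is seated on the nest shoulder and released, the arm is clear, nothing else was touched, and the job was handed in at about 23 s; no verdict came back.

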